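# Snap the four rails of a picture frame shut round its print

### The arm

A 6-joint arm with a two-finger parallel gripper is mounted at the origin on the work surface; the furniture and walls round the work are solid. World frame = base frame: x ahead of the robot, y to its left, z up, the work surface at z = 0. Lengths are in m, angles in rad, forces in N, time in s.
With the tool pointing down it reaches from about 0.35 to 0.975 m from the base axis. Payload 4.9 kg.
Tool frame: the origin (TCP) lies at the very end of the fingers, on their centre line; the grasp point (between the pads) lies 19 mm behind it; z points along the fingers, y is the direction in which the jaws open and shut (so a half turn about z gives the same grasp; the last joint's range is limited). The gripper opens to 85 mm and grips with 20 to 120 N. Pads are 22 mm wide; open, the fingers measure 114 mm over their backs; the gripper's body (76 mm by 85 mm) begins 54 mm behind the grasp point. The pads swing forward as they close: fully open they stand 13 mm farther back than shut.
Start: joints at [-1.291, 0.053, 1.613, -0, 1.476, -0.119], TCP at [0.243, -0.576, 0.231] pointing down, gripper open.
Joint ranges: [-3.01, 3.01], [-1.01, 2.22], [0.06, 2.58], [-1.02, 4.17], [0.09, 2.62], [-3.14, 3.14]. Speed limits (rad/s): [2.57, 2.57, 3.14, 3.14, 3.14, 3.14].

### API

Orientations are given as a unit quaternion [w, x, y, z].
In Python, from plant import state, grab_frame, camera_model, job_done, search_frame, masks_of, place_of gives the robot as it stands.
- The arm moves only by the tool drive_tool, never from a script. Its argument "series" is a list of rows, each a list of 2 entries, a list of its own where there are three numbers: the shift along the world's x, y, z in m, then the turn, a rotation vector about the world's x, y, z in degrees. A call has 1 to 8 rows; each row is the pose to reach, as a shift and turn from the pose commanded when the call began; what a row does not reach only later rows make up. A row lasts 1/10 s, in which the tool goes at most 50 mm and 8.59 degrees, less where a joint would pass 70% of its speed; a pose out of reach is approached as far as the arm can. A call with a gripper value outside its range is refused whole. "fingers" is the closure, from -1 (fully open) to 1 (shut), so that 0 is half open, set as the call begins (left out, the last holds). The fingers move at their own pace and stop on an object; the grip force is fixed at half the most. Time passes only in rows, so rows that repeat a pose let the fingers close. It gives the time, the measured TCP pose, the force and the opening at its end, in the units of the state.
- state(): the state, without advancing time (a new reading comes with each control period).
- grab_frame(name): name is "scene" or "top" or "wrist"; returns the picture (400x640x3 uint8, red, green, blue); there is no depth.
- camera_model(name): a dict with "fovy" (degrees; the focal length in pixels is half the picture's height over the tangent of half this angle, whatever the lens; pixels are square), "cx", "cy" (the principal point, pixels), "D" ([k1, k2, p1, p2, k3] as OpenCV has them; the pictures are not rectified), "rvec" (rotation vector, rad) and "tvec" (3), from world to camera coordinates, as OpenCV has them. Camera axes: x right, y down, z forward; pixel columns grow to the right and rows downward; lengths in m; the calibration is good to about 2 mm. A picture is of the moment at which its call begins: read the wrist's pose just before it. camera_model takes no time and is no camera call; for the wrist camera it gives the pose at the moment of the call.
- job_done(): hands the job in, once; it reports no verdict.
Trained networks look in the newest picture that a camera, given by its name, has taken for a name from the list of things; names that differ only in an ending like _2 or _b are one class to them, and where a whole thing is asked for, a point or a joint stands for the part that bears it (a point fixed in the world has none). Each returns a list of dicts, best first, with "confidence" (0 to 1); they miss things now and then, are a little off and sometimes report something else, mostly with a low value. They report only what shows in the picture. A call takes as long as a camera call.
- search_frame(camera, name): "location" ([x, y, z] in m, in world coordinates, good to about 4 mm: the middle of the surface that is visible of it).
- masks_of(camera, name): "pixels" (400x640 bool, what is visible of it).
- place_of(camera, name): "location" ([x, y, z] in m, in world coordinates, good to about 4 mm: a listed point, or the origin of a listed thing).
The state is a dict: "time": time; "joint_pos": joint angles; "joint_vel": joint speeds; "joint_efforts": joint torques, N m; "tool_pos": TCP position; "tool_rot": TCP orientation; "contact_force": force on the tool from outside, world axes, zero at the start; "ft_torque": the same for the moment, N m; "gripper_width": opening from 0.0 (shut) to 1.0 (fully open).
Only numpy, scipy, OpenCV 4.12 (cv2) and the standard library are available. Lean on these libraries where they do the work, as an engineer would, in place of code of your own. Each camera call takes 0.05 s, during which the arm holds its last target.

### The job

A print and its clear cover sheet lie in the snap frame on the desk, but the four hinged aluminium rails round it still stand up. Press each rail down with the fingertips, going round the frame, until all four have snapped shut and lie flat. Press only on the rails, not on the clear sheet, leave the frame lying where it is without lifting it, and leave everything else on the desk as it stands.

Things in the scene. Friction and masses are not known exactly. Their poses are not given: they have to be found in the camera images.
- snap_frame: Aluminium snap frame lying face up, 161 (x) x 212 (y) x 16 mm shut, about 0.8 kg, loose on rubber feet, holding a print of hills in orange, grey and green. Origin: its middle, at desk height; z up, x towards the print's top edge, y left along the long edges. Its rim is four mitred rails 26 mm wide, hinged along the frame's outer edges (axes 4 mm inside the edge, 12 mm above the desk).
- rail_front (a joint): Angle of the long rail, 212 mm, on the -x side of the frame: 0 = shut flat, top face 16 mm above the desk; 0.55 to 0.75 rad as found, its free inner edge 26 to 30 mm above the desk (stop 0.85). It stays where left. Pressing near the free edge takes up to about 8 N, most near 0.45 rad; then a sprung hook rides over a bead, and below about 0.2 rad the rail snaps to 0 by itself and stays.
- rail_front_press (a point): Point on the upper face of the front rail at the middle of its length, 4 mm from its free inner edge; it moves with the rail (x and z: across the rail away from its hinge, and out of its upper face; y along the rail). Shut, it is 16 mm above the desk and 58.5 mm from the frame's middle along its x.
- rail_back (a joint): Angle of the long rail, 212 mm, on the +x side of the frame: 0 = shut flat, top face 16 mm above the desk; 0.55 to 0.75 rad as found, its free inner edge 26 to 30 mm above the desk (stop 0.85). It stays where left. Pressing near the free edge takes up to about 8 N, most near 0.45 rad; then a sprung hook rides over a bead, and below about 0.2 rad the rail snaps to 0 by itself and stays.
- rail_back_press (a point): Point on the upper face of the back rail at the middle of its length, 4 mm from its free inner edge; it moves with the rail (x and z: across the rail away from its hinge, and out of its upper face; y along the rail). Shut, it is 16 mm above the desk and 58.5 mm from the frame's middle along its x.
- rail_left (a joint): Angle of the short rail, 161 mm, on the +y side of the frame: 0 = shut flat, top face 16 mm above the desk; 0.55 to 0.75 rad as found, its free inner edge 26 to 30 mm above the desk (stop 0.85). It stays where left. Pressing near the free edge takes up to about 8 N, most near 0.45 rad; then a sprung hook rides over a bead, and below about 0.2 rad the rail snaps to 0 by itself and stays.
- rail_left_press (a point): Point on the upper face of the left rail at the middle of its length, 4 mm from its free inner edge; it moves with the rail (x and z: across the rail away from its hinge, and out of its upper face; y along the rail). Shut, it is 16 mm above the desk and 84 mm from the frame's middle along its y.
- rail_right (a joint): Angle of the short rail, 161 mm, on the -y side of the frame: 0 = shut flat, top face 16 mm above the desk; 0.55 to 0.75 rad as found, its free inner edge 26 to 30 mm above the desk (stop 0.85). It stays where left. Pressing near the free edge takes up to about 8 N, most near 0.45 rad; then a sprung hook rides over a bead, and below about 0.2 rad the rail snaps to 0 by itself and stays.
- rail_right_press (a point): Point on the upper face of the right rail at the middle of its length, 4 mm from its free inner edge; it moves with the rail (x and z: across the rail away from its hinge, and out of its upper face; y along the rail). Shut, it is 16 mm above the desk and 84 mm from the frame's middle along its y.
- cover_sheet: Clear cover sheet over the print, 127 x 178 mm, part of the snap frame; its top face is 7 mm above the desk. Same origin and axes as the frame. Not to be pressed on.
- pen_tray: walnut pen tray, 230 x 55 x 14 mm, left of the frame, loose; origin: middle of its underside, y along its length
- mug: white mug, 84 mm across, 91 mm high, handle at its +y, on a round leather coaster; origin: middle of its underside
- desk_clock: small round brass desk clock on a walnut foot, 35 x 80 x 87 mm, back left corner; origin: middle of its underside
- stapler: black desk stapler, 36 x 153 x 44 mm, loose; origin: middle of its underside, y along its length
- eraser: blue and white eraser, 21 x 52 x 12 mm, loose; origin: middle of its underside
- notebook: black notebook, 148 x 110 x 16 mm, with a ball pen on it; origin: middle of its underside
- iron_knot: Black iron knot ornament, 120 x 120 x 81 mm, on two stacked brown books (53 mm high, 262 x 187 mm) right of the frame, fixed; origin: middle of its underside, 53 mm above the desk

How it is judged:
By the outcome, as a careful person would: the job done as asked, in the order asked, and still so for the second after the job is handed in, with the robot touching nothing.
It also fails if it takes over 51 s, if anything falls off the work surface, if the arm or the gripper's body presses on something with over 40 N, if the wrist force passes 120 N, or if a joint passes its speed limit or range.

## Working session

There is one attempt and no reset: what is moved stays moved. The work goes in short steps, Python scripts to look and compute and a tool call to move; the robot and the scene stay as the last step left them, time stands still between calls to the robot, and variables do not carry over. Pictures are saved under pics/ and viewed, and the job is handed in when it is done.

Besides the shell and the picture viewer there is one more tool, called after "Emit:" by a JSON object that holds its "api" and its "payload", one argument or row to a line. drive_tool: Moves the arm, as the interface text tells. Its arguments: {"type":"object","properties":{"series":{"type":"array","items":{"type":"array"}},"fingers":{"type":"number"}},"required":["series"]}

```bash
mkdir -p pics; python3 - <<'E'
from plant import *
import cv2
s=state();print(s)
for c in ("top","scene"):
    im=grab_frame(c);cv2.imwrite(f"pics/{c}0.png",im[:,:,::-1])
    m=camera_model(c);print(c,m)
for n in ["snap_frame","rail_front_press","rail_back_press","rail_left_press","rail_right_press","cover_sheet"]:
    for c in ("top","scene"):
        print(n,c,[(p["location"],p["confidence"]) for p in place_of(c,n)[:2]])
print(state()["time"])
E
```

```text
{'time': 0.0, 'joint_pos': array([-1.29099681e+00,  5.33475267e-02,  1.61431043e+00, -1.14609034e-05,
        1.47601588e+00, -1.18984855e-01]), 'joint_vel': array([-4.79703957e-04,  1.85775533e-03,  7.51906606e-04,  5.28533247e-05,
        1.39480920e-03, -7.25237941e-04]), 'joint_efforts': array([ 3.26928875e-04, -3.93688273e+01, -3.70173562e+01,  1.18792195e-05,
        7.08751773e-03,  1.35778237e-05]), 'tool_pos': array([ 0.24251607, -0.57534148,  0.230059  ]), 'tool_rot': array([-1.03677094e-03,  9.80186512e-01,  1.98074024e-01, -8.92667610e-05]), 'contact_force': array([ 0.05503176, -0.27221016, -0.09600572]), 'ft_torque': array([ 0.06916522, -0.03186764,  0.06092609]), 'gripper_width': 1.0009991386518122}
top {'fovy': 53.41007181268973, 'cx': 319.4410848830191, 'cy': 203.01643041565268, 'D': array([0.02347868, 0.        , 0.        , 0.        , 0.        ]), 'rvec': array([ 2.1655117 , -2.14069656,  0.17356154]), 'tvec': array([-0.03557571,  0.46890017,  1.1920868 ])}
scene {'fovy': 54.95805557342752, 'cx': 321.7054599986959, 'cy': 195.40126451205126, 'D': array([-0.05239877
[... 167 characters left out ...]
ap_frame top [([0.5602, -0.0281, -0.0014], 0.58)]
snap_frame scene [([0.5606, -0.0312, 0.0002], 0.69)]
rail_front_press top [([0.5219, -0.0865, 0.0251], 0.82)]
rail_front_press scene [([0.5228, -0.0885, 0.0273], 0.82), ([0.5594, -0.0336, -0.001], 0.71)]
rail_back_press top [([0.5923, 0.0246, 0.0259], 0.83)]
rail_back_press scene [([0.594, 0.025, 0.0275], 0.73)]
rail_left_press top [([0.4813, 0.0157, 0.0277], 0.64)]
rail_left_press scene [([0.4817, 0.0171, 0.0242], 0.75)]
rail_right_press top [([0.6358, -0.0833, 0.0225], 0.56)]
rail_right_press scene [([0.6366, -0.0812, 0.0256], 0.46)]
cover_sheet top [([0.5614, -0.0294, 0.0011], 0.71)]
cover_sheet scene [([0.56, -0.0306, -0.0001], 0.66)]
0.7
```

View pics/top0.png

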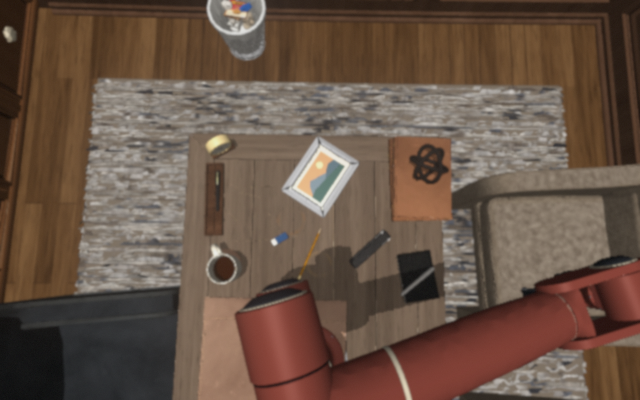

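View pics/scene0.png

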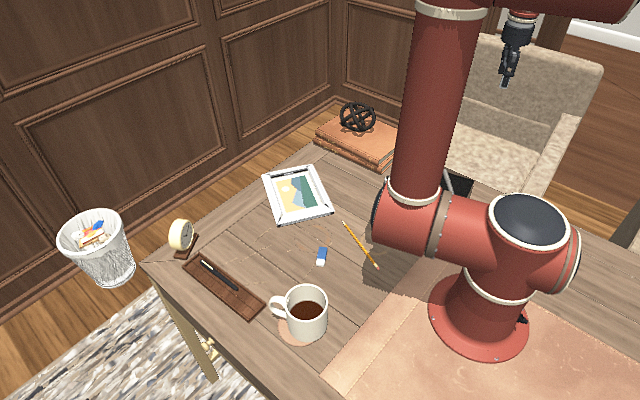

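Frame's centre is about (0.559, -0.0315), yaw about 57.5°. In the top picture the frame sits around (320,177), with the books and knot at (420,180), eraser at (280,239), tray at (215,200). I go over the front rail with the fingers shut, turned about +35° to line up with the frame.

Emit:
{"api": "drive_tool", "payload": {
  "series": [
    [[0.02,0.034,0],[0,0,4]],
    [[0.04,0.068,0],[0,0,9]],
    [[0.06,0.104,0],[0,0,14]],
    [[0.08,0.14,0],[0,0,19]],
    [[0.1,0.175,0],[0,0,24]],
    [[0.12,0.21,0],[0,0,29]],
    [[0.14,0.245,0],[0,0,34]],
    [[0.16,0.28,0],[0,0,35]]
  ],
  "fingers": 1
}}

```text
time: 1.5
tool_pos: [0.4033, -0.2945, 0.2316]
tool_rot: [0.0, 0.875, 0.484, 0.0]
contact_force: [0.5, -1.1, 0.6]
gripper_width: 0.0
```

Emit:
{"api": "drive_tool", "payload": {
  "series": [
    [[0.02,0.035,0],[0,0,0]],
    [[0.04,0.07,0],[0,0,0]],
    [[0.06,0.105,-0.01],[0,0,0]],
    [[0.08,0.14,-0.03],[0,0,0]],
    [[0.1,0.175,-0.06],[0,0,0]],
    [[0.124,0.214,-0.1],[0,0,0]],
    [[0.124,0.214,-0.13],[0,0,0]],
    [[0.124,0.214,-0.13],[0,0,0]]
  ]
}}

```text
time: 2.3
tool_pos: [0.523, -0.0793, 0.0954]
tool_rot: [-0.004, 0.875, 0.485, -0.004]
contact_force: [-0.5, -0.4, -1.1]
gripper_width: -0.003
```

```bash
python3 - <<'E'
from plant import *
import cv2
s=state();print(s["time"],s["tool_pos"],s["tool_rot"],s["contact_force"],s["gripper_width"])
for c in ("wrist","scene"):
    im=grab_frame(c);cv2.imwrite(f"pics/{c}1.png",im[:,:,::-1])
for n in ["snap_frame","rail_front_press","rail_back_press","rail_left_press","rail_right_press","cover_sheet"]:
    for c in ("wrist","scene"):
        print(n,c,[(p["location"],p["confidence"]) for p in place_of(c,n)[:2]])
E
```

```text
2.3 [ 0.52296691 -0.0793042   0.09539314] [-0.00407014  0.87456427  0.48487636 -0.00396227] [-0.46808519 -0.39250135 -1.05107614] -0.0028780894199783684
snap_frame wrist [([0.5581, -0.0352, -0.0009], 0.82)]
snap_frame scene [([0.56, -0.0309, 0.001], 0.55), ([0.2856, 0.2574, 0.0087], 0.54)]
rail_front_press wrist [([0.523, -0.0848, 0.0269], 0.87)]
rail_front_press scene [([0.5263, -0.0858, 0.0287], 0.87)]
rail_back_press wrist [([0.596, 0.0213, 0.0301], 0.6)]
rail_back_press scene [([0.5913, 0.0225, 0.0237], 0.92), ([0.3595, 0.0921, -0.0004], 0.44)]
rail_left_press wrist [([0.4838, 0.0195, 0.0269], 0.75)]
rail_left_press scene [([0.482, 0.0168, 0.0236], 0.73)]
rail_right_press wrist []
rail_right_press scene [([0.6361, -0.0858, 0.0272], 0.41)]
cover_sheet wrist [([0.5572, -0.0333, 0.0022], 0.82), ([0.3626, 0.0925, -0.0008], 0.53)]
cover_sheet scene [([0.5591, -0.0329, -0.0012], 0.84), ([0.5911, 0.0242, 0.0268], 0.64)]
```

View pics/wrist1.png

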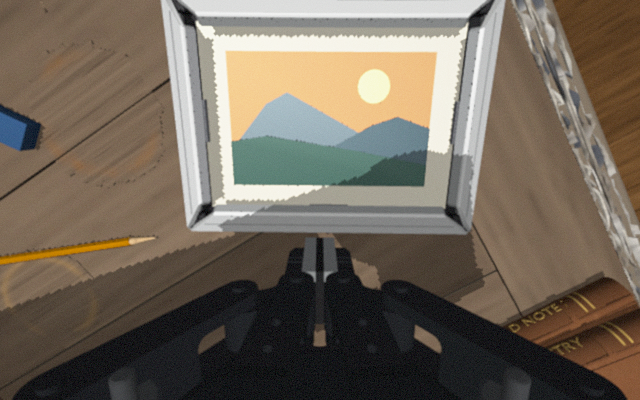

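```bash
python3 - <<'E'
from plant import *
import cv2,numpy as np
print(state()["tool_pos"])
def proj(c,P):
    m=camera_model(c);f=200/np.tan(np.radians(m["fovy"]/2))
    K=np.array([[f,0,m["cx"]],[0,f,m["cy"]],[0,0,1.]])
    return cv2.projectPoints(np.array(P,float),m["rvec"],m["tvec"],K,m["D"])[0][:,0]
C=np.array([.559,-.032]);a=np.radians(57.5);ex=np.array([np.cos(a),np.sin(a)]);ey=np.array([-ex[1],ex[0]])
im=cv2.imread("pics/wrist1.png")
for hx,hy,z,col in ((.0805,.106,.012,(0,0,255)),(.0635,.089,.007,(255,0,0))):
    P=[list(C+sx*hx*ex+sy*hy*ey)+[z] for sx,sy in((1,1),(1,-1),(-1,-1),(-1,1))]
    cv2.polylines(im,[np.int32(proj("wrist",P))],True,col,1)
cv2.imwrite("pics/wrist1o.png",im)
print(proj("wrist",[list(state()["tool_pos"])]))
E
```

```text
[ 0.52669351 -0.08206871  0.1014732 ]
[[317.27763388 255.53569657]]
```

View pics/wrist1o.png

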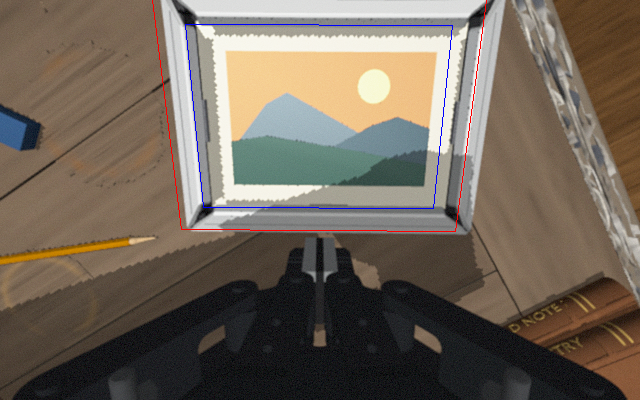

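The wrist picture shows the frame between about (165,0) and (490,230). The shut fingertips are at (320,250), and the sun is on the far side, so the near rail is the front one. The arm was still settling when this was taken, so I repeat the overlay.

```bash
cat > h.py <<'E'
from plant import *
import cv2,numpy as np
def proj(c,P):
    m=camera_model(c);f=200/np.tan(np.radians(m["fovy"]/2))
    K=np.array([[f,0,m["cx"]],[0,f,m["cy"]],[0,0,1.]])
    return cv2.projectPoints(np.array(P,float),m["rvec"],m["tvec"],K,m["D"])[0][:,0]
def overlay(c,name,C,yaw):
    C=np.array(C);a=np.radians(yaw);ex=np.array([np.cos(a),np.sin(a)]);ey=np.array([-ex[1],ex[0]])
    im=grab_frame(c)[:,:,::-1].copy()
    cv2.imwrite(f"pics/{name}_raw.png",im)
    for hx,hy,z,col in ((.0805,.106,.012,(0,0,255)),(.0635,.089,.007,(255,0,0))):
        P=[list(C+sx*hx*ex+sy*hy*ey)+[z] for sx,sy in((1,1),(1,-1),(-1,-1),(-1,1))]
        cv2.polylines(im,[np.int32(proj(c,P))],True,col,1)
    cv2.imwrite(f"pics/{name}.png",im)
E
python3 - <<'E'
from h import *
overlay("wrist","w2",(.559,-.032),57.5)
print(state()["tool_pos"],state()["contact_force"])
E
```

```text
[ 0.52664548 -0.08198674  0.10133937] [-0.15397926  0.5988858   0.19825592]
```

View pics/w2.png

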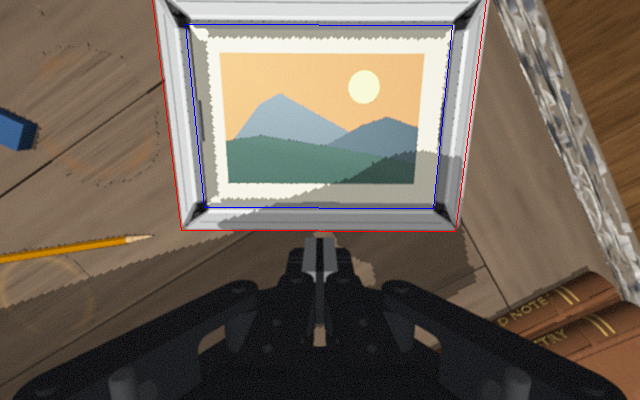

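The settled overlay fits the frame well: red on the outer edge, blue on the sheet edge. Pressing the front rail.

Emit:
{"api": "drive_tool", "payload": {
  "series": [
    [[0,0,-0.03],[0,0,0]],
    [[0,0,-0.055],[0,0,0]],
    [[0,0,-0.065],[0,0,0]],
    [[0,0,-0.069],[0,0,0]],
    [[0,0,-0.072],[0,0,0]],
    [[0,0,-0.075],[0,0,0]],
    [[0,0,-0.077],[0,0,0]],
    [[0,0,-0.078],[0,0,0]]
  ]
}}

```text
time: 3.85
tool_pos: [0.5285, -0.0818, 0.025]
tool_rot: [0.001, 0.875, 0.484, 0.002]
contact_force: [1.7, 5.9, 7.6]
gripper_width: 0.003
```

Emit:
{"api": "drive_tool", "payload": {
  "series": [
    [[0,0,-0.001],[0,0,0]],
    [[0,0,-0.002],[0,0,0]],
    [[0,0,-0.003],[0,0,0]],
    [[0,0,-0.004],[0,0,0]],
    [[0,0,-0.005],[0,0,0]],
    [[0,0,-0.006],[0,0,0]],
    [[0,0,-0.006],[0,0,0]]
  ]
}}

```text
time: 4.55
tool_pos: [0.5258, -0.0821, 0.0165]
tool_rot: [-0.0, 0.875, 0.484, -0.001]
contact_force: [0.4, 0.4, 0.4]
gripper_width: -0.0
```

Emit:
{"api": "drive_tool", "payload": {
  "series": [
    [[0,0,0.03],[0,0,0]],
    [[0,0,0.065],[0,0,0]],
    [[0,0,0.085],[0,0,0]],
    [[-0.01,0.025,0.085],[0,0,0]],
    [[-0.02,0.06,0.085],[0,0,0]],
    [[-0.035,0.085,0.085],[0,0,0]],
    [[-0.04,0.096,0.085],[0,0,0]],
    [[-0.04,0.096,0.085],[0,0,0]]
  ]
}}

```text
time: 5.35
tool_pos: [0.486, 0.0148, 0.1018]
tool_rot: [-0.0, 0.875, 0.485, -0.0]
contact_force: [-0.2, -0.5, 0.1]
gripper_width: -0.003
```

```bash
python3 - <<'E'
from h import *
grab_frame("top")
overlay("scene","s3",(.559,-.032),57.5)
overlay("wrist","w3",(.559,-.032),57.5)
print(state()["tool_pos"],state()["contact_force"],state()["time"])
for n in ["snap_frame","rail_front_press","rail_left_press"]:
    for c in ("wrist","scene"):
        print(n,c,[(p["location"],p["confidence"]) for p in place_of(c,n)[:2]])
E
```

```text
[0.48725259 0.01323078 0.10241372] [ 0.77233558  0.18178892 -0.22711625] 5.5
snap_frame wrist [([0.5536, -0.0333, 0.002], 0.72)]
snap_frame scene [([0.5594, -0.0283, -0.0012], 0.84)]
rail_front_press wrist [([0.527, -0.0765, 0.0165], 0.69)]
rail_front_press scene [([0.5301, -0.0794, 0.0177], 0.63)]
rail_left_press wrist [([0.4872, 0.0166, 0.0255], 0.65)]
rail_left_press scene [([0.4823, 0.0164, 0.023], 0.67)]
```

View pics/w3.png

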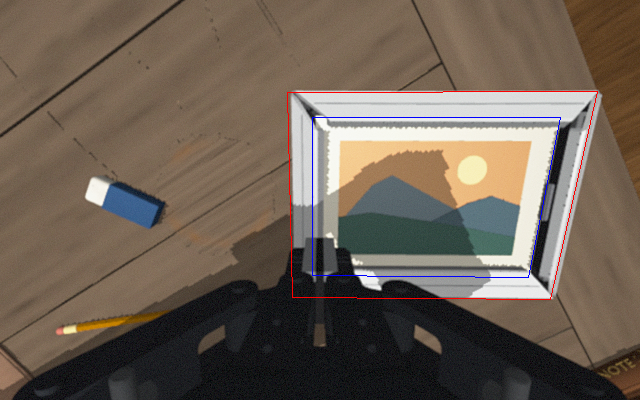

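View pics/s3_raw.png

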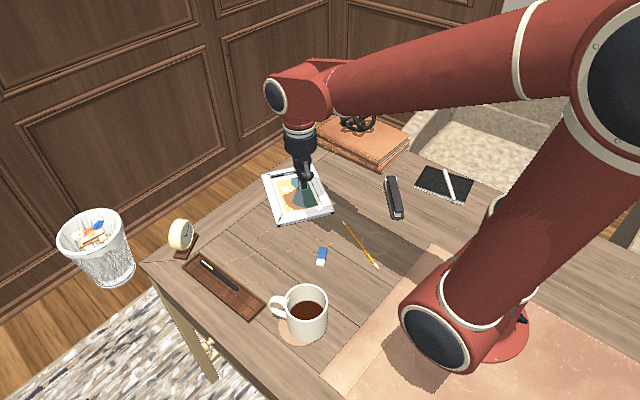

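The wrist picture shows the front rail flat and the outline still on the frame, so it has not shifted. Next is the left rail.

Emit:
{"api": "drive_tool", "payload": {
  "series": [
    [[0,0,-0.03],[0,0,0]],
    [[0,0,-0.055],[0,0,0]],
    [[0,0,-0.066],[0,0,0]],
    [[0,0,-0.07],[0,0,0]],
    [[0,0,-0.073],[0,0,0]],
    [[0,0,-0.076],[0,0,0]],
    [[0,0,-0.078],[0,0,0]],
    [[0,0,-0.079],[0,0,0]]
  ]
}}

```text
time: 6.6
tool_pos: [0.489, 0.0136, 0.0252]
tool_rot: [0.002, 0.875, 0.484, 0.002]
contact_force: [3.7, -3.4, 6.1]
gripper_width: 0.0
```

Emit:
{"api": "drive_tool", "payload": {
  "series": [
    [[0,0,-0.001],[0,0,0]],
    [[0,0,-0.002],[0,0,0]],
    [[0,0,-0.003],[0,0,0]],
    [[0,0,-0.004],[0,0,0]],
    [[0,0,-0.005],[0,0,0]],
    [[0,0,-0.006],[0,0,0]],
    [[0,0,-0.006],[0,0,0]]
  ]
}}

```text
time: 7.3
tool_pos: [0.4853, 0.0146, 0.0163]
tool_rot: [-0.001, 0.875, 0.484, -0.001]
contact_force: [0.1, 0.7, 0.5]
gripper_width: -0.001
```

Emit:
{"api": "drive_tool", "payload": {
  "series": [
    [[0,0,0.03],[0,0,0]],
    [[0,0,0.065],[0,0,0]],
    [[0,0,0.085],[0,0,0]],
    [[0.03,0.001,0.085],[0,0,0]],
    [[0.065,0.003,0.085],[0,0,0]],
    [[0.095,0.005,0.085],[0,0,0]],
    [[0.105,0.005,0.085],[0,0,0]],
    [[0.105,0.005,0.085],[0,0,0]]
  ]
}}

```text
time: 8.1
tool_pos: [0.5914, 0.0193, 0.1013]
tool_rot: [-0.001, 0.875, 0.484, -0.001]
contact_force: [1.0, -1.1, 0.3]
gripper_width: -0.001
```

```bash
python3 - <<'E'
from h import *
overlay("scene","s4",(.559,-.032),57.5)
grab_frame("top")
overlay("wrist","w4",(.559,-.032),57.5)
print(state()["tool_pos"],state()["contact_force"],state()["time"])
for n in ["snap_frame","rail_left_press","rail_back_press"]:
    for c in ("top","scene"):
        print(n,c,[(p["location"],p["confidence"]) for p in place_of(c,n)[:2]])
E
```

```text
[0.58998126 0.01923367 0.10138916] [ 0.3677576  -0.15439803 -0.09762675] 8.25
snap_frame top [([0.5626, -0.0288, -0.0034], 0.66)]
snap_frame scene [([0.5639, -0.0281, 0.0013], 0.72)]
rail_left_press top [([0.4882, 0.0111, 0.0189], 0.63)]
rail_left_press scene [([0.4897, 0.0151, 0.0127], 0.86)]
rail_back_press top []
rail_back_press scene [([0.5958, 0.0252, 0.0271], 0.92), ([0.2497, -0.3294, -0.0011], 0.66)]
```

View pics/w4.png

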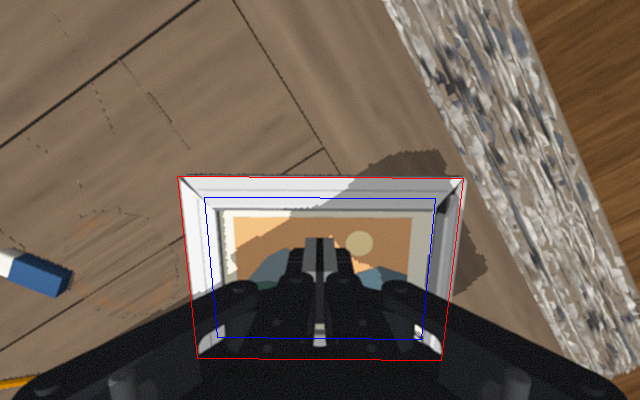

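View pics/s4.png

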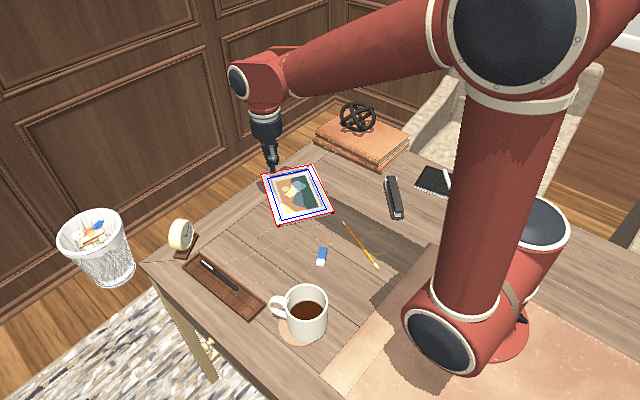

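Both left and front rails lie flat and the frame has not moved: in the wrist picture its outline still runs (180,178)-(463,178). Pressing the back rail.

Emit:
{"api": "drive_tool", "payload": {
  "series": [
    [[0,0,-0.03],[0,0,0]],
    [[0,0,-0.055],[0,0,0]],
    [[0,0,-0.066],[0,0,0]],
    [[0,0,-0.07],[0,0,0]],
    [[0,0,-0.073],[0,0,0]],
    [[0,0,-0.076],[0,0,0]],
    [[0,0,-0.078],[0,0,0]],
    [[0,0,-0.079],[0,0,0]]
  ]
}}

```text
time: 9.35
tool_pos: [0.5926, 0.0182, 0.025]
tool_rot: [0.001, 0.875, 0.484, 0.0]
contact_force: [-3.9, -3.8, 7.7]
gripper_width: -0.001
```

Emit:
{"api": "drive_tool", "payload": {
  "series": [
    [[0,0,-0.001],[0,0,0]],
    [[0,0,-0.002],[0,0,0]],
    [[0,0,-0.003],[0,0,0]],
    [[0,0,-0.004],[0,0,0]],
    [[0,0,-0.005],[0,0,0]],
    [[0,0,-0.006],[0,0,0]],
    [[0,0,-0.006],[0,0,0]]
  ]
}}

```text
time: 10.05
tool_pos: [0.5914, 0.0194, 0.0168]
tool_rot: [-0.0, 0.875, 0.484, -0.0]
contact_force: [0.2, 0.2, 0.5]
gripper_width: 0.001
```

Emit:
{"api": "drive_tool", "payload": {
  "series": [
    [[0,0,0.03],[0,0,0]],
    [[0,0,0.065],[0,0,0]],
    [[0,0,0.085],[0,0,0]],
    [[0.01,-0.03,0.085],[0,0,0]],
    [[0.02,-0.06,0.085],[0,0,0]],
    [[0.035,-0.09,0.085],[0,0,0]],
    [[0.04,-0.097,0.085],[0,0,0]],
    [[0.04,-0.097,0.085],[0,0,0]]
  ]
}}

```text
time: 10.85
tool_pos: [0.632, -0.0787, 0.102]
tool_rot: [-0.0, 0.876, 0.483, 0.0]
contact_force: [-0.1, -0.2, 0.7]
gripper_width: -0.0
```

```bash
python3 - <<'E'
from h import *
overlay("scene","s5",(.559,-.032),57.5)
grab_frame("top")
overlay("wrist","w5",(.559,-.032),57.5)
print(state()["tool_pos"],state()["contact_force"],state()["time"])
for n in ["snap_frame","rail_back_press","rail_right_press"]:
    for c in ("top","scene","wrist"):
        print(n,c,[(p["location"],p["confidence"]) for p in place_of(c,n)[:2]])
E
```

```text
[ 0.63109692 -0.07678049  0.10180592] [-0.59873834 -0.57163171  0.17231228] 11.0
snap_frame top []
snap_frame scene [([0.562, -0.0307, -0.0001], 0.91)]
snap_frame wrist [([0.5565, -0.0333, -0.0013], 0.59)]
rail_back_press top [([0.5908, 0.0186, 0.0179], 0.5)]
rail_back_press scene []
rail_back_press wrist [([0.5949, 0.0179, 0.0192], 0.92)]
rail_right_press top [([0.2885, 0.2565, 0.0049], 0.73)]
rail_right_press scene [([0.6366, -0.0838, 0.0244], 0.6)]
rail_right_press wrist [([0.6378, -0.0798, 0.0262], 0.97), ([0.5581, -0.0345, -0.0003], 0.39)]
```

View pics/w5.png

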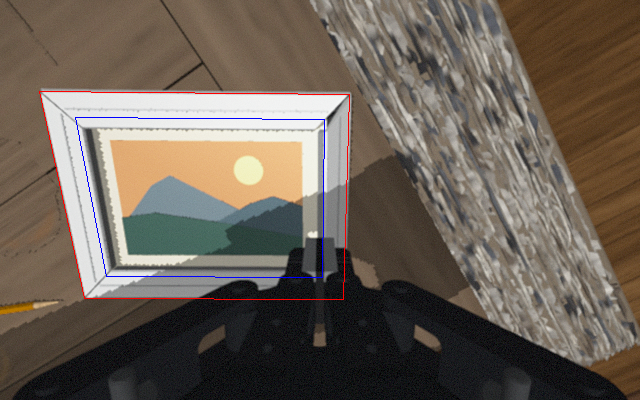

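View pics/s5_raw.png

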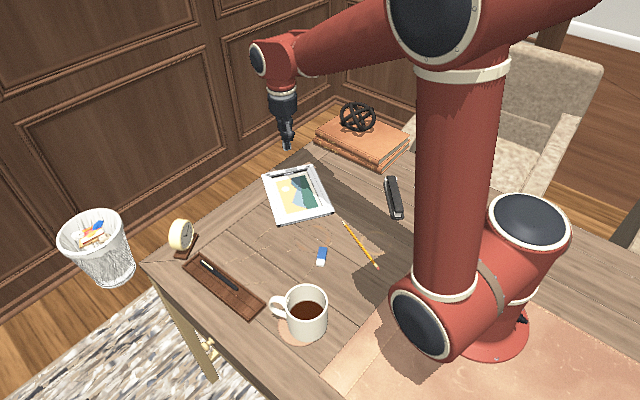

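The front, left and back rails are flat. Only the right one, at x≈335 in the wrist picture, still stands. Pressing it.

Emit:
{"api": "drive_tool", "payload": {
  "series": [
    [[0,0,-0.03],[0,0,0]],
    [[0,0,-0.055],[0,0,0]],
    [[0,0,-0.066],[0,0,0]],
    [[0,0,-0.07],[0,0,0]],
    [[0,0,-0.073],[0,0,0]],
    [[0,0,-0.076],[0,0,0]],
    [[0,0,-0.078],[0,0,0]],
    [[0,0,-0.079],[0,0,0]]
  ]
}}

```text
time: 12.25
tool_pos: [0.6315, -0.0772, 0.0252]
tool_rot: [-0.001, 0.875, 0.484, -0.0]
contact_force: [-5.3, 1.4, 6.2]
gripper_width: -0.003
```

Emit:
{"api": "drive_tool", "payload": {
  "series": [
    [[0,0,-0.001],[0,0,0]],
    [[0,0,-0.002],[0,0,0]],
    [[0,0,-0.003],[0,0,0]],
    [[0,0,-0.004],[0,0,0]],
    [[0,0,-0.005],[0,0,0]],
    [[0,0,-0.006],[0,0,0]],
    [[0,0,-0.006],[0,0,0]]
  ]
}}

```text
time: 12.95
tool_pos: [0.6319, -0.0781, 0.0173]
tool_rot: [0.0, 0.875, 0.484, 0.0]
contact_force: [-0.6, -0.9, -0.3]
gripper_width: -0.002
```

Emit:
{"api": "drive_tool", "payload": {
  "series": [
    [[0,0,0.03],[0,0,0]],
    [[0,0,0.065],[0,0,0]],
    [[0,0,0.1],[0,0,0]],
    [[-0.02,0,0.14],[0,0,0]],
    [[-0.06,-0.02,0.17],[0,0,0]],
    [[-0.1,-0.05,0.18],[0,0,0]],
    [[-0.14,-0.07,0.18],[0,0,0]],
    [[-0.14,-0.07,0.18],[0,0,0]]
  ]
}}

```text
time: 13.75
tool_pos: [0.4881, -0.1497, 0.1971]
tool_rot: [0.0, 0.876, 0.482, -0.001]
contact_force: [0.5, 0.6, -0.3]
gripper_width: -0.002
```

Emit:
{"api": "drive_tool", "payload": {
  "series": [
    [[0,0,0],[0,0,0]],
    [[0,0,0],[0,0,0]],
    [[0,0,0],[0,0,0]]
  ]
}}

```text
time: 14.05
tool_pos: [0.4925, -0.1475, 0.1973]
tool_rot: [-0.0, 0.875, 0.484, 0.0]
contact_force: [-0.8, 0.1, 0.1]
gripper_width: 0.003
```

```bash
python3 - <<'E'
from h import *
overlay("scene","s6",(.559,-.032),57.5)
grab_frame("top")
overlay("wrist","w6",(.559,-.032),57.5)
print(state()["tool_pos"],state()["contact_force"],state()["time"])
for n in ["snap_frame","rail_front_press","rail_left_press","rail_back_press","rail_right_press"]:
    for c in ("scene","wrist"):
        print(n,c,[(p["location"],p["confidence"]) for p in place_of(c,n)[:1]])
E
```

```text
[ 0.4923097  -0.14752359  0.19709774] [-0.06237702 -0.26254892 -0.01813981] 14.2
snap_frame scene [([0.5584, -0.0278, 0.0001], 0.72)]
snap_frame wrist [([0.5562, -0.0343, -0.0012], 0.62)]
rail_front_press scene [([0.5262, -0.0834, 0.0152], 0.56)]
rail_front_press wrist [([0.5258, -0.0816, 0.0174], 0.72)]
rail_left_press scene [([0.4908, 0.0156, 0.0167], 0.56)]
rail_left_press wrist [([0.4919, 0.0144, 0.0149], 0.91)]
rail_back_press scene [([0.5921, 0.0178, 0.0155], 0.94)]
rail_back_press wrist [([0.6311, -0.0741, 0.0173], 0.39)]
rail_right_press scene [([0.6321, -0.0797, 0.0141], 0.62)]
rail_right_press wrist [([0.6326, -0.0762, 0.0176], 0.77)]
```

View pics/w6.png

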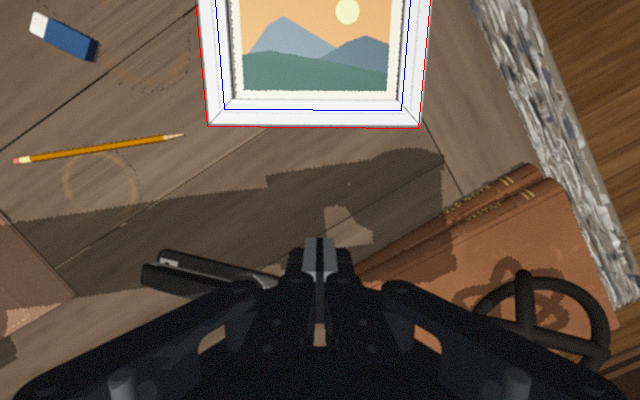

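View pics/s6_raw.png

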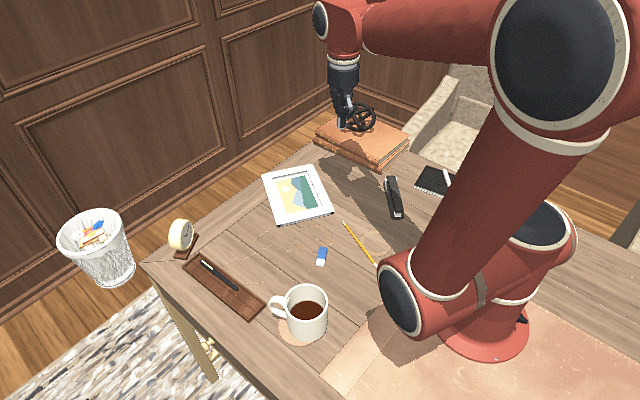

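In both pictures all four rails lie flat and closed at the mitres, and the frame still matches its outline in the wrist picture (lower edge (208,127)-(420,127)). Everything else stands as it was, so I hand in.

```bash
python3 -c "
from plant import *
print(job_done())"
```

```text
the job is handed in; nothing more can be done
None
```

All four rails are pressed shut. I went round in the order front, left, back, right with the fingers closed, and handed the job in at about 14 s.

- **Pressing:** the readings I took part-way down each rail showed about 8 to 10 N. Each dropped below about 1.2 N by the bottom of the stroke, with the fingertips at 16 to 17 mm, well above the clear sheet at 7 mm.
- **Rails:** the last pictures show all four flat. The network put the press points at 14 to 18 mm above the desk, against 16 mm when shut.
- **Frame and desk:** the frame still fits its original outline. In the pictures nothing else looks moved, and the arm is clear of everything.
- **Disagreement:** in the last wrist picture the network placed the back rail's point on the right rail, at low confidence (0.39). The back rail was out of that view. The scene camera put it in the right place, at 15.5 mm (0.94).

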